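# Turn a bearing cover over against its nest and seat it

### The arm

A 7-joint arm with a two-finger parallel gripper is mounted at the origin on the work surface; the furniture and walls round the work are solid. World frame = base frame: x ahead of the robot, y to its left, z up, the work surface at z = 0. Lengths are in m, angles in rad, forces in N, time in s.
With the tool pointing down it reaches from about 0.35 to 0.9 m from the base axis. Payload 8.1 kg.
Tool frame: the origin (TCP) lies at the very end of the fingers, on their centre line; the grasp point (between the pads) lies 19 mm behind it; z points along the fingers, y is the line along which they close (so a half turn about z gives the same grasp; the last joint's range is limited). The gripper opens to 92 mm and grips with 3 to 60 N. Pads are 19 mm wide; open, the fingers measure 130 mm over their backs; the gripper's body (75 mm by 190 mm) begins 47 mm behind the grasp point.
Start: joints at [1.231, 0.434, 0.025, 1.573, -0.012, 1.134, -0.075], TCP at [0.147, -0.608, 0.188] pointing down, gripper open.
Joint ranges: [-2.62, 2.62], [-0.44, 2.09], [-1.27, 1.32], [0.08, 2.57], [-1.32, 4.46], [0.12, 2], [-2.74, 2.74]. Speed limits (rad/s): [2.22, 2.22, 3.01, 3.01, 3.14, 3.14, 3.14].

### API

Orientations are given as a rotation vector (axis times angle).
In Python, from cell import arm gives the robot as it stands.
- The arm moves only by the tool jog_arm, never from a script. Its argument "rows" is a list of rows, each a list of 3 entries, a list of its own where there are three numbers: the shift along the world's x, y, z in cm, then the turn, a rotation vector about the world's x, y, z in degrees, then the opening, from 0 (shut) to 1 (fully open). A call has 1 to 8 rows; each row is the pose to reach, as a shift and turn from the pose commanded when the call began; what a row does not reach only later rows make up. A row lasts 1/8 s, in which the tool goes at most 62.5 mm and 10.7 degrees, less where a joint would pass 70% of its speed; a pose out of reach is approached as far as the arm can. A call with a gripper value outside its range is refused whole. The fingers move at their own pace and stop on an object; "newtons" is the grip in N (left out, the last holds). Time passes only in rows, so rows that repeat a pose let the fingers close. It gives the time, the measured TCP pose, the force, the opening and the grip force at its end, in the units of the state.
- arm.observe(): the state, without advancing time (a new reading comes with each control period).
- arm.get_image(name): name is "side" or "top" or "wrist"; returns a dict with "img" (400x640x3 uint8, red, green, blue), "depth" (400x640 float32, m along the optical axis (not along the pixel's ray), 0 where there is no reading), "fx", "fy", "cx", "cy" (pixels), "rvec" (rotation vector, rad) and "tvec" (3), from world to camera coordinates, as OpenCV has them; the wrist camera has in their place "mount" (4x4, takes a point from camera to tool coordinates, whose origin is the TCP and whose axes are the flange's). Camera axes: x right, y down, z forward; pixel columns grow to the right and rows downward; lengths in m; the calibration is good to about 2 mm. A picture is of the moment at which its call begins: read the wrist's pose just before it.
- arm.sign_off(): hands the job in; it is judged then, once.
The state is a dict: "clock": time; "joints": joint angles; "dq": joint speeds; "joint_efforts": joint torques, N m; "position": TCP position; "ee_rot": TCP orientation; "force": force on the tool from outside, world axes, zero at the start; "ft_torque": the same for the moment, N m; "width": opening from 0.0 (shut) to 1.0 (fully open); "gripper_force": force on a finger pad.
Only numpy, scipy, OpenCV 4.12 (cv2) and the standard library are available. Lean on these libraries where they do the work, as an engineer would, in place of code of your own. Each camera call takes 0.05 s, during which the arm holds its last target. There are 200 camera calls.

### The job

The aluminium bearing cover lies on the bench with its round raised register up, in front of the dark green plastic nest. It is too wide to grip, so push it gently up against the front of the nest, tip it up on edge there and over, so that it comes down turned over on top of the nest; then push it along until the register drops into the bore and the flange lies flat. Go easy on the machined cover: the fingers must never press on it with more than 18 N; and do not disturb the other things on the bench.

Things in the scene. Friction and masses are not known exactly. Their poses are not given: they have to be found in the camera images.
- cover: bare aluminium bearing cover, about 0.6 kg (0.45 to 0.8): flange 116 x 116 x 5 mm; on one face a flat raised pad 106 x 106 mm, 9 mm high, on the other a round register 82 mm across, 8 mm high (2 mm bevel at its rim). Origin: centre of the pad's flat face. z points from the pad to the register (up at the start, down when turned over); x and y run parallel to the flange's edges
- nest: dark green plastic nest block screwed to the bench, 140 mm deep (x), 170 mm wide (y), 15 mm high. Origin: centre of its underside, on the bench; x points away from the robot, z up; its front face (x = -70 mm) is the upright wall to tip against. Steel ears with bolts, 12 mm high, stick out 28 mm at its left and right
- nest_bore (a point): centre of the mouth of the round bore, 85 mm across and 11 mm deep, in the middle of the nest's top, 15 mm above the bench. A seated cover has its origin (then on top) 29 mm above the bench; one turned over but not seated, about 37 mm
- nest_front (a point): middle of the upper edge of the nest's front face, 15 mm above the bench, 70 mm before the bore's centre. A cover stood on edge against this face falls over onto the nest when tipped a few degrees past upright; the rim of its register then hooks over this edge and keeps it from sliding back
- oil_bottle: yellow squeeze bottle with a red spout, 52 mm across, 176 mm high; origin under its centre; leave alone
- small_jar: small jar with black lid, 53 mm across, 66 mm high; origin under its centre; leave alone
- v_block: ground steel V-block, 42 x 48 x 36 mm; origin under its centre; leave alone
- deburrer: hand deburring tool with blue handle, 155 mm long, 16 mm thick; origin under its middle; leave alone
- paste_tin: flat round tin, 78 mm across, 27 mm high; origin under its centre; leave alone
- cover_edge (a point): middle of the flange's lower edge on the cover's -x side (towards the robot at the start), 9 mm above the pad's face, 58 mm from the centre. All round, the flange overhangs the pad by 5 mm, so that at the start there is a gap 9 mm high and 5 mm deep under it, where fingertips set down on the bench can catch

How it is judged:
By the outcome, as a careful person would: the job done as asked, in the order asked, and still so for the second after the job is handed in, with the robot touching nothing.
It also fails if it takes over 72 s, if anything falls off the work surface, if the arm or the gripper's body presses on something with over 40 N, if the wrist force passes 120 N, or if a joint passes its speed limit or range.

## Working session

There is one attempt and no reset: what is moved stays moved. The work goes in short steps, Python scripts to look and compute and a tool call to move; the robot and the scene stay as the last step left them, time stands still between calls to the robot, and variables do not carry over. Pictures are saved under pics/ and viewed, at most 10 in all, crops included, and the job is handed in when it is done.

Besides the shell and the picture viewer there is one more tool, called after ">>>" as name(argument=value, ...) on one line, values as JSON. jog_arm: Moves the arm, as the interface text tells. Its arguments: {"type":"object","properties":{"rows":{"type":"array","items":{"type":"array"}},"newtons":{"type":"number"}},"required":["rows"]}

```bash
mkdir -p pics; ls
cat > h.py <<'E'
import numpy as np, cv2
from cell import arm
def grab(n,name):
    d=arm.get_image(n); cv2.imwrite(f'pics/{name}.png',cv2.cvtColor(d['img'],cv2.COLOR_RGB2BGR)); np.savez(f'pics/{name}.npz',**d); return d
def load(name): return dict(np.load(f'pics/{name}.npz'))
def ray(d,u,v,z):
    R=cv2.Rodrigues(d['rvec'])[0]; c=-R.T@d['tvec'].ravel()
    r=R.T@np.array([(u-d['cx'])/d['fx'],(v-d['cy'])/d['fy'],1]); return c+r*(z-c[2])/r[2]
def cloud(d):
    R=cv2.Rodrigues(d['rvec'])[0]; v,u=np.mgrid[:400,:640]; Z=d['depth']
    P=np.stack([(u-d['cx'])/d['fx']*Z,(v-d['cy'])/d['fy']*Z,Z],-1); return (P-d['tvec'].ravel())@R
E
python3 - <<'E'
from h import *
a=grab('top','t0');b=grab('side','s0')
cv2.imwrite('pics/both.png',cv2.resize(cv2.cvtColor(np.vstack([a['img'],b['img']]),cv2.COLOR_RGB2BGR),(480*1,600)))
s=arm.observe();print(s)
for d in(a,b): R=cv2.Rodrigues(d['rvec'])[0];print(-R.T@d['tvec'].ravel(),R[2])
E
```

```text
pics
{'clock': 0.1, 'joints': array([ 1.23138868,  0.43518505,  0.02496476,  1.57398267, -0.0115781 ,
        1.1339952 , -0.07507469]), 'dq': array([-0.00042542, -0.00156031,  0.00103848, -0.00187079, -0.00066536,
        0.00101444,  0.00056381]), 'joint_efforts': array([ 3.09648523e-03, -6.69117808e+01,  9.88111049e-01, -3.15147150e+01,
       -6.04673987e-02,  3.74612049e-02,  1.23597356e-04]), 'position': array([ 0.14644916, -0.60708316,  0.18691274]), 'ee_rot': array([-3.11822031e+00, -3.70902316e-01,  4.91394822e-04]), 'force': array([ 0.30243184, -0.58165313,  0.3699708 ]), 'ft_torque': array([ 0.04530179, -0.02665203,  0.02759415]), 'gripper_force': 0.0, 'width': 1.0010297962295869}
[ 0.3158373  -0.00163636  0.98782608] [ 0.2052011  -0.02526841 -0.97839359]
[0.27057248 1.25635358 0.68851825] [ 0.16648629 -0.88385741 -0.43712515]
```

View pics/t0.png

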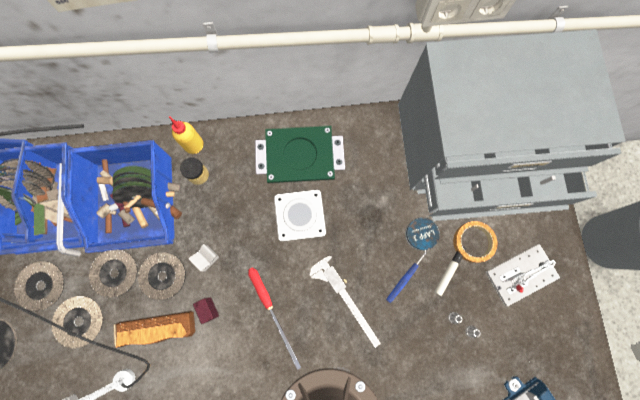

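View pics/s0.png

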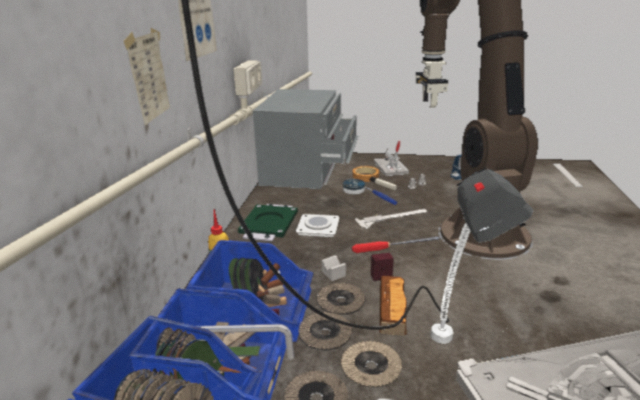

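The top view shows the cover at about (300,215), right in front of the green nest at (300,153). The oil bottle is at (187,135), the jar at (195,170), the V-block at (204,258) and the tin at (423,234). The side view shows the nest and cover at (270,220) and (318,225), with the wall close behind the nest.

Run:
```python
from h import *
d=load('t0');img=d['img'];P=cloud(d)
hsv=cv2.cvtColor(img,cv2.COLOR_RGB2HSV);H,S,V=cv2.split(hsv)
roi=np.zeros((400,640),np.uint8);roi[115:245,245:355]=1
def rect(m,z,nm):
    m=cv2.morphologyEx((m*roi).astype(np.uint8),cv2.MORPH_CLOSE,np.ones((5,5)))
    c=max(cv2.findContours(m,0,2)[0],key=cv2.contourArea)
    w=np.array([ray(d,*p[0],z)[:2] for p in c],np.float32)
    r=cv2.minAreaRect(w);print(nm,r,np.round(cv2.boxPoints(r),4).tolist());
    return m
g=rect((H>60)&(H<90)&(S>120),.015,'nest')
c=rect((V>170)&(S<60)&(np.arange(400)[:,None]>186),.014,'cover flange')
for m in(g,c):
    print(np.median(P[m>0],0), np.percentile(P[m>0][:,2],[5,50,95]))
# wall distance and the heights behind the nest
for v in range(90,190,8): print(v,np.round(P[v,300],3))
for n,u,v in(('bottle',187,135),('jar',193,170),('vb',204,258),('tin',423,234),('cal',322,268),('screw',258,272)): print(n,np.round(P[v,u],3))
```

```text
nest ((0.656947672367096, -0.002437785267829895), (0.1621614396572113, 0.09425417333841324), 85.56086730957031) [[0.6036999821662903, -0.07959999889135361], [0.697700023651123, -0.0869000032544136], [0.7102000117301941, 0.07479999959468842], [0.6161999702453613, 0.0820000022649765]]
cover flange ((0.4825611710548401, 0.014497410506010056), (0.11821126192808151, 0.11807658523321152), 0.7019245624542236) [[0.4226999878883362, 0.07280000299215317], [0.42419999837875366, -0.04529999941587448], [0.5424000024795532, -0.043800000101327896], [0.5408999919891357, 0.07429999858140945]]
[0.6598708  0.01173008 0.01509459] [0.00363212 0.01509459 0.01877509]
[0.48015027 0.01417045 0.01673704] [0.01202    0.01673704 0.02554798]
90 [ 0.8   -0.021  0.037]
98 [ 0.801 -0.02  -0.008]
106 [ 0.799 -0.018 -0.054]
114 [ 0.751 -0.015  0.   ]
122 [ 0.731 -0.013 -0.005]
130 [ 0.701 -0.01   0.015]
138 [ 0.681 -0.008  0.01 ]
146 [ 0.662 -0.006  0.005]
154 [ 0.64  -0.003  0.006]
162 [ 0.619 -0.001  0.006]
170 [0.595 0.001 0.014]
178 [0.573 0.003 0.019]
186 [0.557 0.006 0.002]
bottle [0.684 0.254 0.102]
jar [0.609 0.254 0.065]
vb [0.403 0.251 0.021]
tin [ 0.4   -0.276  0.027]
cal [ 0.348 -0.026  0.006]
screw [0.356 0.128 0.003]
```

Run:
```python
from h import *
d=load('t0');img=d['img'].astype(int)
m=((img[...,1]>img[...,0]+12)&(img[...,1]>img[...,2]+3)).astype(np.uint8)
m[:118]=0;m[190:]=0;m[:,:258]=0;m[:,342:]=0
m=cv2.morphologyEx(m,cv2.MORPH_CLOSE,np.ones((9,9)))
c=max(cv2.findContours(m,0,2)[0],key=cv2.contourArea)
w=np.array([ray(d,*p[0],.015)[:2] for p in c],np.float32);print(cv2.minAreaRect(w),np.round(cv2.boxPoints(cv2.minAreaRect(w)),4).tolist())
x,y,w,h=cv2.boundingRect(c);print(x,y,w,h)
im=d['img'][110:245,245:355].copy()
big=cv2.resize(im,None,fx=4,fy=4,interpolation=cv2.INTER_CUBIC)
big[:, :]=np.clip(big.astype(int)*1.3,0,255)
cv2.imwrite('pics/crop.png',cv2.cvtColor(big,cv2.COLOR_RGB2BGR))
```

```text
((0.6389195322990417, -0.0014546513557434082), (0.17075863480567932, 0.1426974982023239), 86.61318969726562) [[0.5626999735832214, -0.08250000327825546], [0.7050999999046326, -0.0908999964594841], [0.7152000069618225, 0.07959999889135361], [0.572700023651123, 0.08799999952316284]]
265 126 70 57
```

View pics/crop.png

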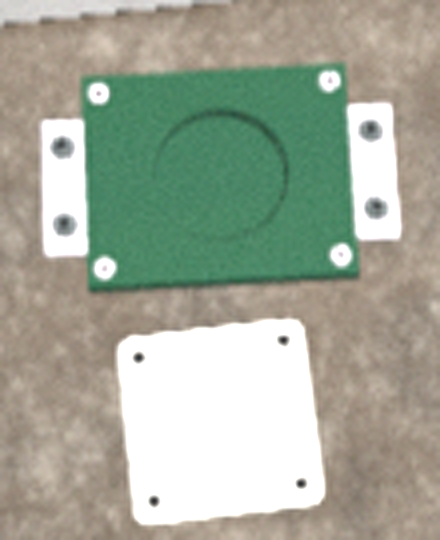

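Run:
```python
from h import *
d=load('t0')
f=lambda L,z:np.array([ray(d,245+u/4,110+v/4,z)[:2] for u,v in L])
ang=lambda a,b:np.degrees(np.arctan2(-(b-a)[0],(b-a)[1]))
C=f([(138,357),(283,340),(301,483),(154,501)],.014);N=f([(98,93),(330,80),(341,255),(104,268)],.015)
for nm,Q in(('cover',C),('nest',N)):print(nm,Q.mean(0).round(4),ang(Q[1],Q[0]).round(2),ang(Q[2],Q[3]).round(2),np.degrees(np.arctan2(*(Q[0]-Q[3])[::-1])).round(2),np.linalg.norm(Q-np.roll(Q,1,0),axis=1).round(4))
w=grab('wrist','w0');print(w['mount'].round(4).tolist(),w['fx'])
M=w['mount'];v,u=np.mgrid[:400,:640];Z=w['depth']
P=np.stack([(u-w['cx'])/w['fx']*Z,(v-w['cy'])/w['fy']*Z,Z],-1)@M[:3,:3].T+M[:3,3]
m=(Z>0)&(P[...,2]<.03)&(P[...,2]>-.08)
q=P[m];print(len(q))
for z in np.arange(-.06,.005,.006):
    s=q[abs(q[:,2]-z)<.003]
    if len(s):
        for sg in(-1,1):
            t=s[s[:,1]*sg>0]
            if len(t):print(round(z,3),sg,t[:,0].min().round(4),t[:,0].max().round(4),t[:,1].min().round(4),t[:,1].max().round(4))
```

```text
cover [0.4818 0.0137] 0.42 0.58 0.78 [0.0901 0.0904 0.0898 0.09  ]
nest [ 0.6392 -0.0025] -3.0 -3.17 -3.27 [0.116  0.149  0.1165 0.1486]
[[-0.0002, -0.9628, -0.2701, 0.0733], [1.0, -0.0001, -0.0004, -0.0003], [0.0004, -0.2701, 0.9628, -0.1965], [0.0, 0.0, 0.0, 1.0]] 317.69999871176447
3612
-0.06 -1 0.0006 0.0121 -0.0631 -0.046
-0.06 1 0.0004 0.0119 0.045 0.0625
-0.054 -1 -0.0024 0.0122 -0.0629 -0.0459
-0.054 1 -0.003 0.012 0.0449 0.0617
-0.048 -1 -0.0062 0.0121 -0.0614 -0.0461
-0.048 1 -0.0058 0.0119 0.045 0.0606
-0.042 -1 -0.0085 0.0119 -0.0566 -0.0461
-0.042 1 -0.009 0.0117 0.0449 0.0558
-0.036 -1 -0.0066 0.0115 -0.0499 -0.0464
-0.036 1 -0.0066 0.0115 0.0455 0.0486
```

View pics/w0.png

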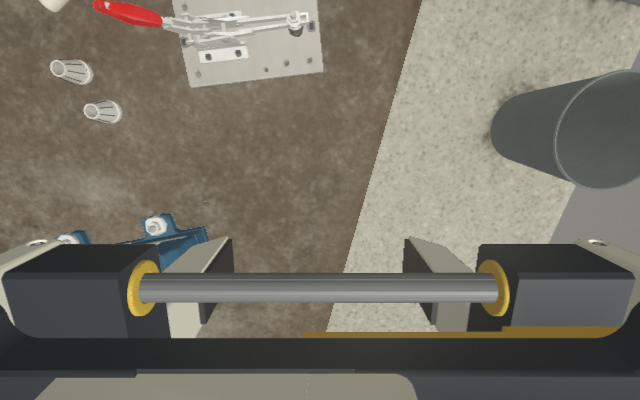

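The wrist view shows the two fingers as thin plates, with edges at about (215,245) and (420,245). Their visible ends come out short of the TCP, so I'll check that with the side camera's depth.

Run:
```python
from h import *
d=load('s0');P=cloud(d);s=arm.observe()
R=cv2.Rodrigues(s['ee_rot'])[0];q=(P-s['position'])@R
m=(d['depth']>0)&(np.abs(q[...,:2]).max(-1)<.11)&(q[...,2]>-.16)&(q[...,2]<.05)
v,u=np.where(m);print(u.min(),u.max(),v.min(),v.max(),s['position'].round(4),R[:,1].round(3),d['fx'])
qq=q[m]
for z in np.arange(-.12,.03,.006):
    t=qq[abs(qq[:,2]-z)<.003]
    if len(t):print(z.round(3),len(t),t.min(0).round(3),t.max(0).round(3))
im=d['img'][50:120,400:480];cv2.imwrite('pics/g.png',cv2.cvtColor(cv2.resize(im,None,fx=7,fy=7,interpolation=cv2.INTER_CUBIC),cv2.COLOR_RGB2BGR))
```

```text
415 447 72 107 [ 0.1464 -0.6072  0.1871] [ 0.235 -0.972 -0.001] 473.4262719272306
-0.12 59 [-0.03  -0.099 -0.123] [ 0.042  0.073 -0.117]
-0.114 55 [-0.031 -0.094 -0.117] [ 0.043  0.081 -0.111]
-0.108 44 [-0.031 -0.095 -0.111] [ 0.042  0.076 -0.105]
-0.102 10 [-0.018 -0.089 -0.105] [ 0.026  0.07  -0.102]
-0.096 11 [-0.004 -0.07  -0.099] [ 0.017  0.056 -0.093]
-0.09 18 [-0.006 -0.069 -0.093] [ 0.018  0.062 -0.087]
-0.084 16 [-0.004 -0.071 -0.087] [ 0.017  0.052 -0.081]
-0.078 16 [-0.004 -0.07  -0.081] [ 0.016  0.061 -0.075]
-0.072 18 [-0.004 -0.069 -0.075] [ 0.016  0.052 -0.069]
-0.066 23 [-0.006 -0.073 -0.069] [ 0.016  0.065 -0.063]
-0.06 21 [-0.007 -0.066 -0.063] [ 0.015  0.053 -0.057]
-0.054 21 [-0.006 -0.066 -0.057] [ 0.015  0.055 -0.051]
-0.048 16 [-0.007 -0.062 -0.051] [ 0.016  0.055 -0.045]
-0.042 18 [-0.003 -0.061 -0.045] [ 0.016  0.049 -0.039]
-0.036 1 [-0.006  0.05  -0.039] [-0.006  0.05  -0.039]
```

View pics/g.png

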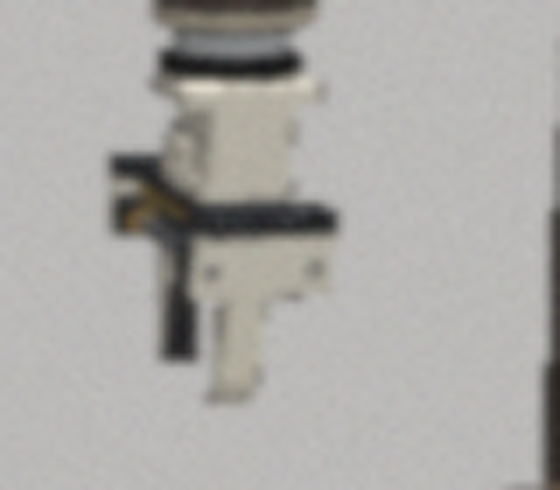

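The side view shows the gripper with fingers ending near crop (230,395). Its depth also puts the visible tips about 37 mm short of the reported TCP. A gentle touch on the bench will settle that. First I'll get the tip outline.

Run:
```python
from h import *
w=load('w0');M=w['mount'];v,u=np.mgrid[:400,:640];Z=w['depth']
P=np.stack([(u-w['cx'])/w['fx']*Z,(v-w['cy'])/w['fy']*Z,Z],-1)@M[:3,:3].T+M[:3,3]
for r in range(234,300,5):
    print(r,[(c,*(P[r,c]*1000).round(0).astype(int),*w['img'][r,c]) for c in range(402,486,9)])
```

```text
234 [(402, np.int64(-380), np.int64(333), np.int64(984), np.uint8(186), np.uint8(182), np.uint8(164)), (411, np.int64(-381), np.int64(370), np.int64(988), np.uint8(190), np.uint8(187), np.uint8(168)), (420, np.int64(-382), np.int64(406), np.int64(988), np.uint8(190), np.uint8(186), np.uint8(170)), (429, np.int64(-380), np.int64(440), np.int64(984), np.uint8(167), np.uint8(164), np.uint8(147)), (438, np.int64(-381), np.int64(476), np.int64(986), np.uint8(186), np.uint8(182), np.uint8(165)), (447, np.int64(-381), np.int64(512), np.int64(986), np.uint8(190), np.uint8(187), np.uint8(169)), (456, np.int64(-381), np.int64(548), np.int64(987), np.uint8(187), np.uint8(184), np.uint8(167)), (465, np.int64(-381), np.int64(584), np.int64(986), np.uint8(178), np.uint8(174), np.uint8(157)), (474, np.int64(-381), np.int64(619), np.int64(986), np.uint8(188), np.uint8(185), np.uint8(168)), (483, np.int64(-381), np.int64(655), np.int64(986), np.uint8(187), np.uint8(184), np.uint8(168))]
239 [(402, np.int64(-402), np.int64(335), np.int64(986), np.uint8(175), np.uint8(171), np.uint8(156)), (411, np.int
[... 11666 characters left out ...]
.uint8(145), np.uint8(143)), (429, np.int64(26), np.int64(29), np.int64(-122), np.uint8(144), np.uint8(146), np.uint8(143)), (438, np.int64(27), np.int64(31), np.int64(-123), np.uint8(145), np.uint8(146), np.uint8(143)), (447, np.int64(26), np.int64(34), np.int64(-122), np.uint8(145), np.uint8(147), np.uint8(144)), (456, np.int64(26), np.int64(36), np.int64(-122), np.uint8(145), np.uint8(146), np.uint8(143)), (465, np.int64(26), np.int64(39), np.int64(-122), np.uint8(146), np.uint8(147), np.uint8(144)), (474, np.int64(25), np.int64(42), np.int64(-120), np.uint8(146), np.uint8(147), np.uint8(144)), (483, np.int64(26), np.int64(44), np.int64(-121), np.uint8(146), np.uint8(147), np.uint8(144))]
```

The fingers end at tool z ≈ -0.040 on the inner side and slant back about 26° toward the outside. So with the tool's y along world x and a 30° tilt, the rear finger works as a scoop under the flange. I'll swing over to the cover.

>>> jog_arm(rows=[[[2.6,7.8,0.5],[0,0,9.1],1],[[5.2,15.6,1],[0,0,18.2],1],[[7.8,23.4,1],[0,0,27.4],1],[[10.4,31.2,1],[0,0,36.5],1],[[13,39,1],[0,0,45.6],1],[[15.6,46.8,1],[0,0,54.7],1],[[18.2,54.6,1],[0,0,63.9],1],[[20.8,62.2,1],[0,0,73],1]])

```text
clock: 1.15
position: [0.305, -0.1317, 0.1977]
ee_rot: [2.281, 2.159, -0.0]
force: [1.4, -0.9, 0.3]
width: 1.003
gripper_force: 0.0
```

>>> jog_arm(rows=[[[2,6,0],[0,-8,0],1],[[4,12,0],[0,-16,0],1],[[5,14.5,-3],[0,-24,0],1],[[5.5,14.6,-6],[0,-30,0],1],[[5.5,14.6,-9],[0,-30,0],1],[[5.5,14.6,-9],[0,-30,0],1],[[5.5,14.6,-9],[0,-30,0],1]])

```text
clock: 2.02
position: [0.3849, 0.0134, 0.1187]
ee_rot: [2.011, 1.881, 0.507]
force: [0.3, 0.8, 1.4]
width: 1.0
gripper_force: 0.0
```

```bash
cat >> h.py <<'E'
def st():
    s=arm.observe();R=cv2.Rodrigues(s['ee_rot'])[0];np.set_printoptions(suppress=True)
    print(s['clock'].__round__(2),'pos',s['position'].round(4),'y',R[:,1].round(3),'z',R[:,2].round(3),'F',s['force'].round(1),'q',s['joints'].round(2))
    for n,L in(('tcp',0),('vis',.039)): print(n,'rear tip',(s['position']-R[:,2]*L-R[:,1]*.046*min(s['width'],1)).round(4))
E
python3 -c "
from h import *
st();grab('side','s1');grab('wrist','w1')"
```

```text
2.02 pos [0.3849 0.0134 0.1187] y [ 0.877 -0.066  0.477] z [ 0.477 -0.004 -0.879] F [0.3 0.8 1.4] q [ 1.15 -0.11 -1.27  2.57 -0.34  0.12  0.12]
tcp rear tip [0.3446 0.0164 0.0968]
vis rear tip [0.326  0.0166 0.1311]
```

View pics/w1.png

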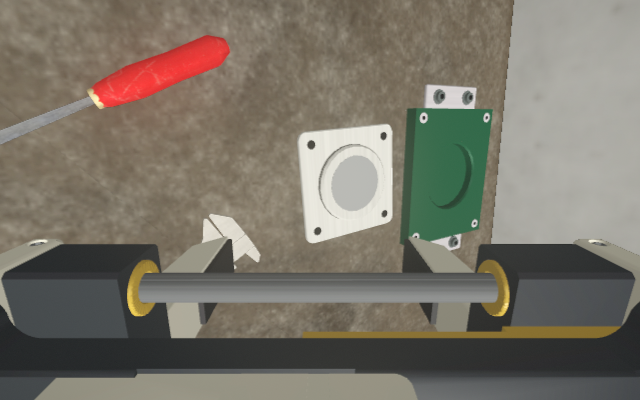

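The wrist view shows the cover at (350,180) beyond the rear finger's side and the nest at (450,175); the way is clear. Joints 3, 4 and 6 are at their limits this close in, so I'll move forward and down and check them there.

>>> jog_arm(rows=[[[2,0,-1],[0,0,0],1],[[4,0,-2.5],[0,0,0],1],[[6,0,-4.5],[0,0,0],1],[[6,0,-5.5],[0,0,0],1],[[6,0,-5.5],[0,0,0],1]])

```text
clock: 2.75
position: [0.3605, 0.003, 0.073]
ee_rot: [2.062, 1.97, 0.353]
force: [-0.7, -0.1, 0.5]
width: 1.0
gripper_force: 0.0
```

```bash
python3 -c "
from h import *
st()"
```

```text
2.75 pos [0.3605 0.003  0.073 ] y [ 0.934 -0.041  0.355] z [ 0.355 -0.025 -0.935] F [-0.7 -0.1  0.5] q [ 0.93  0.15 -1.25  2.56  0.99  0.32 -1.26]
tcp rear tip [0.3175 0.0049 0.0567]
vis rear tip [0.3037 0.0059 0.0931]
```

>>> jog_arm(rows=[[[0,0,0],[0,0,0],1],[[0,0,0],[0,0,0],1],[[0,0,0],[0,0,0],1]])

```text
clock: 3.12
position: [0.36, 0.002, 0.0732]
ee_rot: [2.067, 1.967, 0.352]
force: [0.3, -0.0, -0.3]
width: 1.003
gripper_force: 0.0
```

```bash
python3 -c "
from h import *
st()"
```

```text
3.12 pos [0.36   0.002  0.0732] y [ 0.934 -0.045  0.354] z [ 0.353 -0.025 -0.935] F [ 0.3 -0.  -0.3] q [ 0.93  0.15 -1.25  2.56  0.98  0.32 -1.25]
tcp rear tip [0.3171 0.0041 0.0569]
vis rear tip [0.3033 0.0051 0.0934]
```

>>> jog_arm(rows=[[[1,0,3],[0,0,0],1],[[5,0,6],[0,0,0],1],[[9,1,8],[0,0,0],1],[[13,1,8],[0,0,0],1],[[16,1,8],[0,0,0],1],[[16,1,8],[0,0,0],1],[[16,1,8],[0,0,0],1]])

```text
clock: 4.0
position: [0.5189, 0.0121, 0.1526]
ee_rot: [2.068, 1.968, 0.351]
force: [-0.7, -0.1, 0.5]
width: 1.0
gripper_force: 0.0
```

```bash
python3 -c "
from h import *
st()"
```

```text
4.0 pos [0.5189 0.0121 0.1526] y [ 0.935 -0.045  0.353] z [ 0.352 -0.024 -0.936] F [-0.7 -0.1  0.5] q [ 0.76  0.27 -1.1   2.15  0.66  0.61 -0.83]
tcp rear tip [0.4759 0.0142 0.1363]
vis rear tip [0.4622 0.0151 0.1728]
```

>>> jog_arm(rows=[[[-4,0,-3],[0,0,0],1],[[-7,0,-6],[0,0,0],1],[[-7,0,-9],[0,0,0],1],[[-7,0,-10.5],[0,0,0],1],[[-7,0,-10.5],[0,0,0],1],[[-7,0,-10.5],[0,0,0],1]])

```text
clock: 4.75
position: [0.45, 0.0117, 0.0486]
ee_rot: [2.067, 1.966, 0.352]
force: [1.4, -0.2, -0.2]
width: 0.999
gripper_force: 0.0
```

```bash
python3 -c "
from h import *
st()
d=grab('side','s2')
cv2.imwrite('pics/s2c.png',cv2.cvtColor(cv2.resize(d['img'][150:260,220:400],None,fx=4,fy=4,interpolation=cv2.INTER_CUBIC),cv2.COLOR_RGB2BGR))"
```

```text
4.75 pos [0.45   0.0117 0.0486] y [ 0.934 -0.045  0.355] z [ 0.354 -0.025 -0.935] F [ 1.4 -0.2 -0.2] q [ 0.44  0.31 -0.8   2.44  1.21  0.37 -1.47]
tcp rear tip [0.4071 0.0138 0.0323]
vis rear tip [0.3933 0.0148 0.0688]
```

View pics/s2c.png

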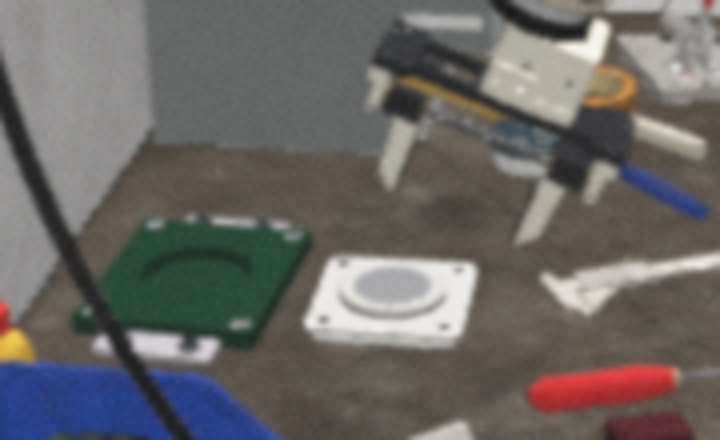

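The side crop shows both fingers still above the bench, with the rear tip at (525,240) behind the cover's near edge at (475,300). Now I'll go down gently to find the bench.

>>> jog_arm(rows=[[[0,0,-1.2],[0,0,0],1],[[0,0,-2],[0,0,0],1],[[0,0,-2.2],[0,0,0],1],[[0,0,-2.4],[0,0,0],1],[[0,0,-2.6],[0,0,0],1],[[0,0,-2.6],[0,0,0],1]])

```text
clock: 5.55
position: [0.4502, 0.0118, 0.0219]
ee_rot: [2.068, 1.966, 0.352]
force: [0.0, -0.4, -0.2]
width: 0.999
gripper_force: 0.0
```

```bash
python3 -c "
from h import *
st()"
```

```text
5.55 pos [0.4502 0.0118 0.0219] y [ 0.934 -0.046  0.354] z [ 0.353 -0.025 -0.935] F [ 0.  -0.4 -0.2] q [ 0.37  0.37 -0.74  2.47  1.47  0.37 -1.74]
tcp rear tip [0.4073 0.0139 0.0056]
vis rear tip [0.3935 0.0149 0.0421]
```

>>> jog_arm(rows=[[[0,0,-0.4],[0,0,0],1],[[0,0,-0.7],[0,0,0],1],[[0,0,-0.9],[0,0,0],1],[[0,0,-0.9],[0,0,0],1]])

```text
clock: 6.05
position: [0.45, 0.0119, 0.0127]
ee_rot: [2.068, 1.967, 0.352]
force: [0.4, 0.1, -0.7]
width: 1.001
gripper_force: 0.0
```

No contact at TCP height zero, so the visible tips are the true ones, about 39 mm behind the reported TCP. Going on down.

>>> jog_arm(rows=[[[0.4,0,-0.8],[0,0,0],1],[[0.8,0,-1.6],[0,0,0],1],[[0.8,0,-2.2],[0,0,0],1],[[0.8,0,-2.4],[0,0,0],1],[[0.8,0,-2.6],[0,0,0],1],[[0.8,0,-2.6],[0,0,0],1]])

```text
clock: 6.8
position: [0.4581, 0.0118, -0.0131]
ee_rot: [2.068, 1.967, 0.352]
force: [0.4, -0.2, 1.1]
width: 0.996
gripper_force: 0.0
```

```bash
python3 -c "
from h import *
st()"
```

```text
6.8 pos [ 0.4581  0.0118 -0.0131] y [ 0.934 -0.045  0.354] z [ 0.353 -0.025 -0.935] F [ 0.4 -0.2  1.1] q [ 0.37  0.5  -0.76  2.48  1.74  0.46 -1.99]
tcp rear tip [ 0.4153  0.0139 -0.0293]
vis rear tip [0.4016 0.0149 0.0072]
```

>>> jog_arm(rows=[[[0,0,-0.2],[0,0,0],1],[[0,0,-0.4],[0,0,0],1],[[0,0,-0.4],[0,0,0],1]])

```text
clock: 7.18
position: [0.458, 0.0119, -0.0173]
ee_rot: [2.068, 1.967, 0.352]
force: [0.0, 0.2, -0.5]
width: 0.999
gripper_force: 0.0
```

>>> jog_arm(rows=[[[0,0,-0.2],[0,0,0],1],[[0,0,-0.2],[0,0,0],1]])

```text
clock: 7.42
position: [0.4583, 0.0119, -0.0191]
ee_rot: [2.067, 1.966, 0.352]
force: [-1.0, -0.8, 6.3]
width: 0.998
gripper_force: 2.8
```

>>> jog_arm(rows=[[[0,0,-0.2],[0,0,0],1],[[0,0,-0.2],[0,0,0],1]])

```text
clock: 7.68
position: [0.4584, 0.0119, -0.0196]
ee_rot: [2.063, 1.966, 0.354]
force: [-14.7, -4.0, 50.1]
width: 1.001
gripper_force: 24.9
```

Contact showed at reported z = -0.019, and it is stiff (about 25 N/mm). I'll back off to 1 mm above the bench and approach the cover's edge.

>>> jog_arm(rows=[[[0,0,0.35],[0,0,0],1],[[0.5,0,0.35],[0,0,0],1],[[1.0,0,0.35],[0,0,0],1],[[1.4,0,0.35],[0,0,0],1],[[1.8,-0.1,0.35],[0,0,0],1],[[1.8,-0.1,0.35],[0,0,0],1]])

```text
clock: 8.43
position: [0.4765, 0.0108, -0.0177]
ee_rot: [2.068, 1.966, 0.352]
force: [0.2, 0.4, -0.1]
width: 0.999
gripper_force: 0.0
```

```bash
python3 -c "
from h import *
st();w=grab('wrist','w2')"
```

```text
8.43 pos [ 0.4765  0.0108 -0.0177] y [ 0.934 -0.046  0.354] z [ 0.353 -0.025 -0.935] F [ 0.2  0.4 -0.1] q [ 0.36  0.52 -0.73  2.44  1.72  0.45 -1.95]
tcp rear tip [ 0.4335  0.0129 -0.034 ]
vis rear tip [0.4197 0.0138 0.0025]
```

View pics/w2.png

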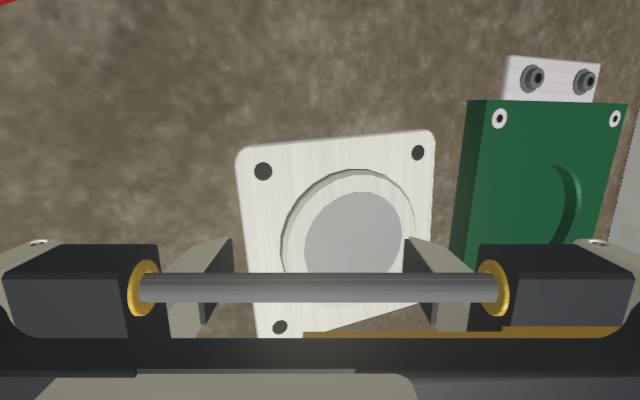

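The wrist view shows the finger tip at (215,250) just short of the cover's edge at (240,200). The gap to the nest runs around (440,200). Pushing forward.

>>> jog_arm(rows=[[[0.3,0,0],[0,0,0],1],[[0.6,0,0],[0,0,0],1],[[0.8,-0.05,0],[0,0,0],1],[[1.0,-0.05,0],[0,0,0],1],[[1.2,-0.05,0],[0,0,0],1],[[1.4,-0.1,0],[0,0,0],1],[[1.6,-0.1,0],[0,0,0],1],[[1.8,-0.1,0],[0,0,0],1]])

```text
clock: 9.48
position: [0.4944, 0.0097, -0.0177]
ee_rot: [2.068, 1.966, 0.352]
force: [-1.7, 0.2, -2.4]
width: 1.0
gripper_force: 1.5
```

>>> jog_arm(rows=[[[0.2,0,0],[0,0,0],1],[[0.4,0,0],[0,0,0],1],[[0.6,-0.05,0],[0,0,0],1],[[0.7,-0.05,0],[0,0,0],1],[[0.8,-0.05,0],[0,0,0],1],[[0.9,-0.05,0],[0,0,0],1],[[1.0,-0.05,0],[0,0,0],1]])

```text
clock: 10.35
position: [0.5042, 0.0093, -0.0177]
ee_rot: [2.068, 1.967, 0.352]
force: [-1.9, 0.2, -2.7]
width: 1.0
gripper_force: 1.5
```

>>> jog_arm(rows=[[[0.1,0,0],[0,0,0],1],[[0.15,0,0],[0,0,0],1],[[0.2,0,0],[0,0,0],1]])

```text
clock: 10.72
position: [0.5062, 0.0093, -0.0177]
ee_rot: [2.068, 1.967, 0.352]
force: [-3.1, 0.7, -2.1]
width: 1.003
gripper_force: 1.5
```

>>> jog_arm(rows=[[[0.05,0,0],[0,0,0],1],[[0.1,0,0],[0,0,0],1],[[0.15,0,0],[0,0,0],1]])

```text
clock: 11.1
position: [0.5077, 0.0093, -0.0177]
ee_rot: [2.068, 1.967, 0.352]
force: [-2.7, -0.1, -1.5]
width: 0.998
gripper_force: 1.5
```

>>> jog_arm(rows=[[[0.05,0,0],[0,0,0],1],[[0.1,0,0],[0,0,0],1],[[0.15,0,0],[0,0,0],1]])

```text
clock: 11.48
position: [0.5092, 0.0093, -0.0177]
ee_rot: [2.068, 1.967, 0.352]
force: [-1.8, -0.1, -2.1]
width: 0.998
gripper_force: 1.5
```

>>> jog_arm(rows=[[[0.05,0,0],[0,0,0],1],[[0.1,0,0],[0,0,0],1],[[0.15,0,0],[0,0,0],1]])

```text
clock: 11.85
position: [0.5107, 0.0094, -0.0177]
ee_rot: [2.068, 1.967, 0.352]
force: [-2.2, 0.4, -2.9]
width: 1.002
gripper_force: 1.5
```

>>> jog_arm(rows=[[[0.05,0,0],[0,0,0],1],[[0.1,0,0],[0,0,0],1]])

```text
clock: 12.1
position: [0.5117, 0.0094, -0.0177]
ee_rot: [2.068, 1.967, 0.352]
force: [-1.8, -0.1, -2.4]
width: 1.0
gripper_force: 1.5
```

```bash
python3 -c "
from h import *
st()
d=grab('top','t1')
cv2.imwrite('pics/t1c.png',cv2.cvtColor(cv2.resize(d['img'][110:245,225:375],None,fx=4,fy=4,interpolation=cv2.INTER_CUBIC),cv2.COLOR_RGB2BGR))
w=grab('wrist','w3')
P=cloud(d)
# side cam: cover/nest gap
"
```

```text
12.1 pos [ 0.5117  0.0094 -0.0177] y [ 0.934 -0.046  0.354] z [ 0.353 -0.025 -0.935] F [-1.8 -0.1 -2.4] q [ 0.34  0.54 -0.69  2.36  1.63  0.43 -1.82]
tcp rear tip [ 0.4687  0.0115 -0.0339]
vis rear tip [0.4549 0.0124 0.0025]
```

```bash
cat >> h.py <<'E'
def wray(d,u,v,z,s):
    R=cv2.Rodrigues(s['ee_rot'])[0];M=d['mount']
    c=R@M[:3,3]+s['position'];r=R@M[:3,:3]@np.array([(u-d['cx'])/d['fx'],(v-d['cy'])/d['fy'],1]);return c+r*(z-c[2])/r[2]
E
python3 - <<'E'
from h import *
s=arm.observe();d=load('w3');im=d['img'].astype(int)
for v in range(100,235,15):
    r=im[v];white=np.where((r.min(1)>140)&(r.max(1)-r.min(1)<25))[0];white=white[(white>200)&(white<480)]
    g=np.where((r[:,1]>r[:,0]+12)&(r[:,1]>r[:,2]+3))[0]
    g=g[g>350]
    if len(white)>20 and len(g):
        k=white.max();b=[tuple(map(int,r[c])) for c in range(k,k+24,4)]
        # top face start: brightest green jump
        gg=r[:,1];t=[c for c in g if gg[c:c+4].mean()>gg[g[:6]].mean()+15]
        print(v,k,g[0],t[:1],wray(d,k,v,.014,s)[:2].round(4),wray(d,t[0],v,.015,s)[:2].round(4) if t else '',wray(d,white.min(),v,.014,s)[:2].round(4))
E
```

```text
145 422 424 [np.int64(433)] [0.5666 0.0636] [0.5736 0.0631] [0.4646 0.0721]
160 422 423 [np.int64(432)] [0.5672 0.0549] [0.5735 0.0544] [0.4536 0.0662]
175 421 423 [np.int64(430)] [0.567 0.046] [0.5727 0.0455] [0.4526 0.0594]
190 421 422 [np.int64(429)] [0.5675 0.0368] [0.5726 0.0363] [0.4526 0.0522]
205 419 421 [np.int64(427)] [0.5666 0.0275] [0.5718 0.027 ] [0.4525 0.0449]
220 419 421 [np.int64(426)] [0.5672 0.0177] [0.5717 0.0172] [0.4529 0.0373]
```

The right corner is about 2 mm and the left side about 5 mm from the nest. I'll keep pushing in small steps, watching the force.

>>> jog_arm(rows=[[[0.05,0,0],[0,0,0],1],[[0.1,0,0],[0,0,0],1],[[0.15,0,0],[0,0,0],1],[[0.2,0,0],[0,0,0],1]])

```text
clock: 12.7
position: [0.5125, 0.0097, -0.0181]
ee_rot: [2.068, 1.968, 0.351]
force: [-7.5, 1.0, 1.7]
width: 0.999
gripper_force: 3.6
```

>>> jog_arm(rows=[[[0.04,0,0],[0,0,0],1],[[0.08,0,0],[0,0,0],1],[[0.12,0,0],[0,0,0],1]])

```text
clock: 13.08
position: [0.5127, 0.0097, -0.0184]
ee_rot: [2.069, 1.969, 0.35]
force: [-11.7, 1.8, 1.7]
width: 1.003
gripper_force: 4.6
```

>>> jog_arm(rows=[[[0.04,0,0],[0,0,0],1],[[0.08,0,0],[0,0,0],1]])

```text
clock: 13.32
position: [0.5129, 0.0097, -0.0186]
ee_rot: [2.069, 1.97, 0.349]
force: [-13.1, 1.6, 4.2]
width: 1.0
gripper_force: 5.4
```

>>> jog_arm(rows=[[[0.03,0,0],[0,0,0],1],[[0.06,0,0],[0,0,0],1]])

```text
clock: 13.58
position: [0.5131, 0.0098, -0.0188]
ee_rot: [2.069, 1.97, 0.349]
force: [-13.8, 1.8, 4.0]
width: 1.004
gripper_force: 5.9
```

>>> jog_arm(rows=[[[-0.25,0,0.05],[0,0,0],1],[[-0.25,0,0.05],[0,0,0],1]])

```text
clock: 13.82
position: [0.5128, 0.0099, -0.0175]
ee_rot: [2.068, 1.968, 0.352]
force: [-5.7, 2.6, -2.6]
width: 1.002
gripper_force: 3.3
```

```bash
cat > gap.py <<'E'
from h import *
import sys
st();s=arm.observe();d=grab('wrist',sys.argv[1]);im=d['img'].astype(int)
for v in range(130,235,15):
    r=im[v];white=np.where((r.min(1)>140)&(r.max(1)-r.min(1)<25))[0];white=white[(white>200)&(white<480)]
    g=np.where((r[:,1]>r[:,0]+12)&(r[:,1]>r[:,2]+3))[0];g=g[g>350]
    if len(white)>20 and len(g):
        k=white.max();gg=r[:,1];t=[c for c in g if gg[c:c+4].mean()>gg[g[:6]].mean()+15]
        print(v,k,g[0],t[:1],wray(d,k,v,.014,s)[:2].round(4),wray(d,t[0],v,.015,s)[:2].round(4) if t else '',wray(d,white.min(),v,.014,s)[:2].round(4))
        print([int(x) for x in r[k-3:k+14,1]])
cv2.imwrite(f'pics/{sys.argv[1]}c.png',cv2.cvtColor(cv2.resize(d['img'][90:270,200:500],None,fx=2.6,fy=2.6,interpolation=cv2.INTER_CUBIC),cv2.COLOR_RGB2BGR))
E
python3 gap.py w4
```

```text
13.82 pos [ 0.5128  0.0099 -0.0175] y [ 0.935 -0.045  0.353] z [ 0.352 -0.024 -0.936] F [-5.7  2.6 -2.6] q [ 0.34  0.54 -0.69  2.36  1.62  0.43 -1.81]
tcp rear tip [ 0.4698  0.012  -0.0337]
vis rear tip [0.4561 0.0129 0.0028]
145 422 424 [np.int64(432)] [0.5678 0.0641] [0.574  0.0637] [0.4621 0.0728]
[212, 210, 210, 195, 130, 69, 68, 70, 68, 69, 69, 68, 67, 77, 94, 96, 97]
160 421 423 [np.int64(430)] [0.5676 0.0555] [0.5732 0.0551] [0.4546 0.0667]
[212, 211, 210, 212, 147, 71, 72, 72, 72, 70, 71, 71, 69, 91, 99, 98, 99]
175 420 422 [np.int64(429)] [0.5675 0.0466] [0.5732 0.0461] [0.4537 0.0598]
[212, 210, 210, 210, 147, 74, 75, 74, 75, 73, 74, 73, 84, 97, 100, 100, 99]
190 420 422 [np.int64(427)] [0.568  0.0374] [0.5723 0.037 ] [0.4537 0.0527]
[210, 209, 209, 162, 94, 77, 76, 75, 75, 74, 78, 96, 101, 101, 101, 100, 100]
205 419 421 [np.int64(426)] [0.5678 0.028 ] [0.5722 0.0276] [0.4536 0.0453]
[210, 209, 208, 184, 119, 76, 76, 76, 75, 75, 89, 99, 101, 101, 100, 100, 101]
220 418 420 [np.int64(425)] [0.5676 0.0183] [0.5721 0.0179] [0.4536 0.0377]
[211, 209, 209, 193, 129, 77, 75, 76, 75, 79, 96, 101, 102, 101, 100, 100, 100]
```

The cover's right corner is jammed by friction: it is still at yaw 0 and the nest is at -3°. I'll back off, move the finger to the cover's left part and push there to square it up.

>>> jog_arm(rows=[[[-0.5,0,0],[0,0,0],1],[[-0.9,0,0],[0,0,0],1],[[-0.9,2,0],[0,0,0],1],[[-0.9,4,0],[0,0,0],1],[[-0.5,4,0],[0,0,0],1],[[-0.2,4,0],[0,0,0],1],[[0,4,0],[0,0,0],1],[[0.1,4,0],[0,0,0],1]])

```text
clock: 14.88
position: [0.5139, 0.049, -0.0176]
ee_rot: [2.069, 1.967, 0.351]
force: [-5.7, 1.0, 0.7]
width: 1.0
gripper_force: 2.2
```

>>> jog_arm(rows=[[[0.05,0,0],[0,0,0],1],[[0.1,0,0],[0,0,0],1],[[0.15,0,0],[0,0,0],1]])

```text
clock: 15.25
position: [0.5151, 0.0495, -0.0176]
ee_rot: [2.069, 1.968, 0.351]
force: [-6.2, 3.5, 1.2]
width: 0.997
gripper_force: 2.7
```

>>> jog_arm(rows=[[[0.05,0,0],[0,0,0],1],[[0.1,0,0],[0,0,0],1]])

```text
clock: 15.5
position: [0.5158, 0.0498, -0.0177]
ee_rot: [2.069, 1.969, 0.351]
force: [-6.9, 3.0, 2.4]
width: 0.999
gripper_force: 3.1
```

>>> jog_arm(rows=[[[0.05,0,0.02],[0,0,0],1],[[0.1,0,0.03],[0,0,0],1],[[0.15,0,0.03],[0,0,0],1]])

```text
clock: 15.88
position: [0.517, 0.0504, -0.0176]
ee_rot: [2.069, 1.97, 0.352]
force: [-6.9, 4.5, -1.0]
width: 1.0
gripper_force: 3.7
```

>>> jog_arm(rows=[[[0.05,0,0],[0,0,0],1],[[0.1,0,0],[0,0,0],1],[[0.13,0,0],[0,0,0],1]])

```text
clock: 16.25
position: [0.5173, 0.0506, -0.0179]
ee_rot: [2.069, 1.971, 0.351]
force: [-10.5, 5.3, 1.5]
width: 0.997
gripper_force: 4.8
```

```bash
python3 gap.py w5
```

```text
16.25 pos [ 0.5173  0.0506 -0.0179] y [ 0.936 -0.044  0.35 ] z [ 0.35  -0.022 -0.937] F [-10.5   5.3   1.5] q [ 0.26  0.56 -0.71  2.33  1.57  0.48 -1.84]
tcp rear tip [ 0.4744  0.0526 -0.0339]
vis rear tip [0.4608 0.0534 0.0026]
160 479 559 [] [0.616  0.0919]  [0.5915 0.0943]
[206, 206, 205, 206, 205, 205, 206, 206, 206, 206, 206, 206, 206, 206, 206, 206, 206]
220 420 421 [np.int64(568)] [0.5733 0.059 ] [0.7119 0.036 ] [0.4803 0.0746]
[218, 217, 224, 162, 77, 93, 103, 104, 104, 104, 105, 104, 104, 104, 104, 103, 102]
```

The cover is now flush at the left, with white meeting the green top directly. I'll go back to its middle and tilt further, to about 32°, for the lift.

>>> jog_arm(rows=[[[-0.6,0,0],[0,0,0],1],[[-1.2,0,0.2],[0,0,0],1],[[-1.2,-1.7,0.8],[0,-6,0],1],[[-1.0,-3.4,1.36],[0,-12,0],1],[[-1.0,-3.4,1.36],[0,-12,0],1],[[-1.0,-3.4,1.36],[0,-12,0],1]])

```text
clock: 17.05
position: [0.5096, 0.0146, -0.0034]
ee_rot: [1.944, 1.842, 0.544]
force: [0.3, 1.0, -0.1]
width: 1.001
gripper_force: 0.0
```

```bash
python3 gap.py w6
```

```text
17.05 pos [ 0.5096  0.0146 -0.0034] y [ 0.841 -0.046  0.54 ] z [ 0.539 -0.025 -0.842] F [ 0.3  1.  -0.1] q [ 0.37  0.6  -0.82  2.55  2.19  0.72 -2.42]
tcp rear tip [ 0.4709  0.0167 -0.0283]
vis rear tip [0.4499 0.0177 0.0046]
145 406 408 [np.int64(515)] [0.5708 0.0656] [0.7095 0.0516] [0.4899 0.0738]
[218, 218, 213, 173, 105, 74, 73, 73, 93, 100, 99, 99, 99, 99, 100, 99, 100]
160 407 409 [] [0.5722 0.0554]  [0.4592 0.0697]
[216, 214, 212, 176, 109, 81, 97, 102, 102, 102, 102, 101, 101, 101, 101, 102, 100]
175 406 408 [] [0.5718 0.0452]  [0.4573 0.0627]
[216, 214, 212, 174, 108, 85, 99, 103, 104, 103, 103, 103, 101, 102, 102, 102, 101]
190 405 406 [np.int64(489)] [0.5713 0.0347] [0.6756 0.0162] [0.4569 0.0552]
[216, 212, 211, 161, 94, 90, 102, 104, 104, 104, 104, 103, 103, 103, 103, 103, 103]
205 404 405 [] [0.5709 0.0239]  [0.4565 0.0476]
[215, 211, 212, 160, 92, 95, 104, 104, 104, 105, 103, 104, 104, 103, 103, 103, 103]
220 402 404 [] [0.5694 0.0131]  [0.4561 0.0397]
[219, 216, 212, 212, 151, 82, 95, 104, 104, 104, 104, 104, 103, 103, 103, 102, 103]
```

View pics/w6c.png

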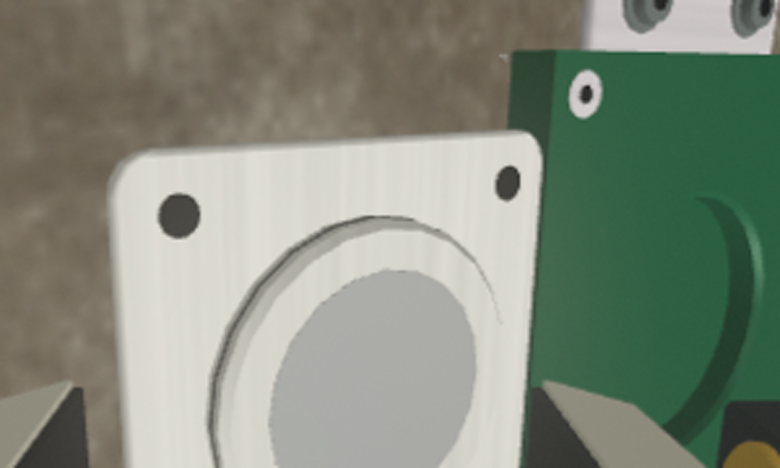

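The wrist crop shows the cover flush along the nest's front edge, from about (540,140) to (525,450), with the finger just behind its near edge. Next I'll compute the edge's path during the tip-up.

```bash
cat > path.py <<'E'
import numpy as np
# section, origin at near lower flange corner E, (u,z) with theta=0 flat
pts=np.array([(5,-9),(111,-9),(111,0),(116,0),(116,5),(99,5),(99,11),(97,13),(19,13),(17,11),(17,5),(0,5),(0,0),(5,0)],float)
segs=np.vstack([np.linspace(pts[i],pts[(i+1)%len(pts)],60) for i in range(len(pts))])
def E(th):
    c,s=np.cos(th),np.sin(th);q=segs@np.array([[c,s],[-s,c]]).T  # near side up = clockwise
    q=np.c_[segs[:,0]*c+segs[:,1]*s,-segs[:,0]*s+segs[:,1]*c]
    z=-q[:,1].min();low=q[q[:,1]+z<15];return -low[:,0].max(),z
a0=32.7;v=lambda a:np.array([.0375*np.sin(a)+.046*np.cos(a),-.0375*np.cos(a)+.046*np.sin(a)])*100
e0=np.array(E(0))/10
for th in list(range(0,100,6)):
    a=np.radians(a0-max(0,(th-60))*.3)
    e=np.array(E(np.radians(min(th,90))))/10
    if th>90: # pivot about nest edge (0,1.5)
        p=e-np.array([0,1.5]);t=np.radians(th-90);e=np.array([p[0]*np.cos(t)+p[1]*np.sin(t),1.5-p[0]*np.sin(t)+p[1]*np.cos(t)])
    d=.5;tip=e+d*np.array([np.sin(a),-np.cos(a)])
    tcp=tip+v(a);
    if th==0: t0=tcp;tip0=tip
    print(th,'tilt',np.degrees(a).round(1),'E',e.round(2),'tip',tip.round(2),'dTCP cm',(tcp-t0).round(2),'turn',round(a0-np.degrees(a),1))
E
python3 path.py
```

```text
0 tilt 32.7 E [-11.6   0.9] tip [-11.33   0.48] dTCP cm [0. 0.] turn 0.0
6 tilt 32.7 E [-11.59   2.06] tip [-11.32   1.63] dTCP cm [0.01 1.16] turn 0.0
12 tilt 32.7 E [-11.45   3.19] tip [-11.18   2.77] dTCP cm [0.15 2.29] turn 0.0
18 tilt 32.7 E [-11.19   4.29] tip [-10.92   3.87] dTCP cm [0.41 3.39] turn 0.0
24 tilt 32.7 E [-10.8    5.34] tip [-10.53   4.92] dTCP cm [0.8  4.44] turn 0.0
30 tilt 32.7 E [-10.3    6.33] tip [-10.03   5.91] dTCP cm [1.3  5.43] turn 0.0
36 tilt 32.7 E [-9.68  7.25] tip [-9.41  6.83] dTCP cm [1.92 6.35] turn 0.0
42 tilt 32.7 E [-8.96  8.1 ] tip [-8.68  7.68] dTCP cm [2.64 7.2 ] turn 0.0
48 tilt 32.7 E [-8.13  8.85] tip [-7.86  8.43] dTCP cm [3.47 7.95] turn 0.0
54 tilt 32.7 E [-7.22  9.51] tip [-6.95  9.09] dTCP cm [4.38 8.61] turn 0.0
60 tilt 32.7 E [-6.23 10.06] tip [-5.96  9.64] dTCP cm [5.37 9.16] turn 0.0
66 tilt 30.9 E [-5.17 10.6 ] tip [-4.92 10.17] dTCP cm [6.39 9.5 ] turn 1.8
72 tilt 29.1 E [-4.06 11.03] tip [-3.82 10.6 ] dTCP cm [7.46 9.75] turn 3.6
78 tilt 27.3 E [-2.9  11.35] tip [-2.67 10.9 ] dTCP cm [8.57 9.87] turn 5.4
84 tilt 25.5 E [-1.71 11.54] tip [-1.49 11.09] dTCP cm [9.7  9.87] turn 7.2
90 tilt 23.7 E [-0.5 11.6] tip [-0.3  11.14] dTCP cm [10.85  9.75] turn 9.0
96 tilt 21.9 E [ 0.56 11.6 ] tip [ 0.74 11.13] dTCP cm [11.84  9.56] turn 10.8
```

>>> jog_arm(rows=[[[0.3,0,0.1],[0,0,0],1],[[0.5,0,0.15],[0,0,0],1],[[0.65,0,0.15],[0,0,0],1],[[0.75,0,0.15],[0,0,0],1],[[0.75,0,0.4],[0,0,0],1],[[0.75,0,0.7],[0,0,0],1]])

```text
clock: 17.85
position: [0.5169, 0.0154, 0.0035]
ee_rot: [1.944, 1.844, 0.544]
force: [-1.9, 0.7, -3.4]
width: 1.003
gripper_force: 1.5
```

```bash
python3 -c "
from h import *
st()"
```

```text
17.85 pos [0.5169 0.0154 0.0035] y [ 0.841 -0.045  0.539] z [ 0.539 -0.024 -0.842] F [-1.9  0.7 -3.4] q [ 0.38  0.58 -0.81  2.52  2.16  0.68 -2.39]
tcp rear tip [ 0.4782  0.0175 -0.0213]
vis rear tip [0.4572 0.0184 0.0115]
```

>>> jog_arm(rows=[[[0,0,0.6],[0,0,0],1],[[0.05,0,1.2],[0,0,0],1],[[0.15,0,1.75],[0,0,0],1],[[0.28,0,2.3],[0,0,0],1],[[0.41,0,2.85],[0,0,0],1],[[0.6,-0.03,3.4],[0,0,0],1],[[0.8,-0.04,3.9],[0,0,0],1]])

```text
clock: 18.73
position: [0.5252, 0.015, 0.0429]
ee_rot: [1.943, 1.844, 0.545]
force: [-5.4, 0.2, -1.7]
width: 1.001
gripper_force: 2.5
```

>>> jog_arm(rows=[[[0.24,-0.01,0.5],[0,0,0],1],[[0.5,-0.02,1.0],[0,0,0],1],[[0.8,-0.04,1.45],[0,0,0],1],[[1.12,-0.06,1.9],[0,0,0],1],[[1.48,-0.07,2.33],[0,0,0],1],[[1.84,-0.09,2.75],[0,0,0],1],[[2.25,-0.11,3.13],[0,0,0],1],[[2.67,-0.13,3.5],[0,0,0],1]])

```text
clock: 19.73
position: [0.5529, 0.0136, 0.0782]
ee_rot: [1.943, 1.842, 0.545]
force: [-2.3, -0.4, 0.5]
width: 0.997
gripper_force: 1.1
```

```bash
python3 -c "
from h import *
st()
d=grab('side','s3');im=d['img'][130:270,200:400];cv2.imwrite('pics/s3c.png',cv2.cvtColor(cv2.resize(im,None,fx=4,fy=4,interpolation=cv2.INTER_CUBIC),cv2.COLOR_RGB2BGR))
P=cloud(d);i=d['img'].astype(int)
m=(i.min(2)>150)&(i.max(2)-i.min(2)<25)&(P[...,0]>.42)&(P[...,0]<.62)&(abs(P[...,1])<.09)&(P[...,2]<.115)&(P[...,2]>.0)
q=P[m];print(len(q),q.min(0).round(3),q.max(0).round(3))
l=q[q[:,1]>.06]; print(len(l), np.round(l[np.argsort(l[:,2])][::max(1,len(l)//8)],3))
"
```

```text
19.73 pos [0.5529 0.0136 0.0782] y [ 0.84  -0.046  0.541] z [ 0.54  -0.025 -0.841] F [-2.3 -0.4  0.5] q [ 0.34  0.34 -0.68  2.4   1.82  0.38 -2.03]
tcp rear tip [0.5144 0.0157 0.0534]
vis rear tip [0.4933 0.0167 0.0862]
297 [ 0.46  -0.043  0.003] [0.615 0.088 0.115]
130 [[0.615 0.088 0.003]
 [0.547 0.067 0.023]
 [0.535 0.064 0.032]
 [0.531 0.069 0.042]
 [0.533 0.073 0.051]
 [0.527 0.073 0.061]
 [0.512 0.072 0.071]
 [0.493 0.063 0.08 ]
 [0.5   0.071 0.091]]
```

>>> jog_arm(rows=[[[0.45,-0.02,0.34],[0,0,0],1],[[0.91,-0.05,0.66],[0,0,0],1],[[1.4,-0.07,0.95],[0,0,0],1],[[1.9,-0.1,1.2],[0,0,0],1],[[2.4,-0.12,1.4],[0,0.9,0],1],[[2.92,-0.15,1.55],[0,1.8,0],1],[[3.45,-0.18,1.7],[0,2.7,0],1],[[4.0,-0.2,1.8],[0,3.6,0],1]])

```text
clock: 20.78
position: [0.5928, 0.0116, 0.096]
ee_rot: [1.981, 1.881, 0.489]
force: [-1.0, -0.6, -0.1]
width: 0.995
gripper_force: 0.5
```

```bash
cat > side.py <<'E'
from h import *
import sys
st()
d=grab('side',sys.argv[1]);im=d['img'][130:270,200:400];cv2.imwrite(f'pics/{sys.argv[1]}c.png',cv2.cvtColor(cv2.resize(im,None,fx=4,fy=4,interpolation=cv2.INTER_CUBIC),cv2.COLOR_RGB2BGR))
P=cloud(d);i=d['img'].astype(int)
m=(i.min(2)>150)&(i.max(2)-i.min(2)<25)&(P[...,0]>.42)&(P[...,0]<.70)&(P[...,1]>.05)&(P[...,1]<.085)&(P[...,2]<.125)&(P[...,2]>.004)
q=P[m];
for z in np.arange(.005,.125,.01):
    t=q[abs(q[:,2]-z)<.005]
    if len(t):print(z.round(3),len(t),t.min(0).round(3),t.max(0).round(3))
E
python3 side.py s4
```

```text
20.77 pos [0.5928 0.0116 0.096 ] y [ 0.873 -0.045  0.486] z [ 0.486 -0.025 -0.874] F [-1.  -0.6 -0.1] q [ 0.3   0.34 -0.59  2.24  1.23  0.34 -1.4 ]
tcp rear tip [0.5529 0.0136 0.0738]
vis rear tip [0.5339 0.0146 0.1078]
0.095 2 [0.546 0.07  0.093] [0.547 0.07  0.096]
0.105 21 [0.53  0.052 0.101] [0.545 0.073 0.11 ]
0.115 3 [0.537 0.053 0.111] [0.542 0.061 0.112]
```

>>> jog_arm(rows=[[[0.4,-0.02,0.05],[0,0.6,0],1],[[0.8,-0.04,0.1],[0,1.2,0],1],[[1.2,-0.06,0.12],[0,1.8,0],1],[[1.6,-0.08,0.12],[0,2.4,0],1],[[2.0,-0.1,0.12],[0,3.0,0],1],[[2.4,-0.12,0.12],[0,3.6,0],1],[[2.8,-0.14,0.1],[0,4.4,0],1],[[3.1,-0.16,0.05],[0,5.0,0],1]])

```text
clock: 21.82
position: [0.6238, 0.01, 0.0964]
ee_rot: [2.034, 1.932, 0.409]
force: [0.5, -0.0, 0.1]
width: 1.002
gripper_force: 0.0
```

```bash
python3 side.py s5
```

```text
21.82 pos [0.6238 0.01   0.0964] y [ 0.912 -0.046  0.409] z [ 0.408 -0.025 -0.913] F [ 0.5 -0.   0.1] q [ 0.4   0.43 -0.72  2.08  0.93  0.49 -1.05]
tcp rear tip [0.5818 0.0121 0.0776]
vis rear tip [0.5659 0.013  0.1132]
0.005 3 [0.662 0.084 0.004] [0.668 0.085 0.005]
0.105 4 [0.563 0.052 0.108] [0.567 0.058 0.11 ]
0.115 9 [0.57  0.053 0.111] [0.576 0.069 0.117]
```

>>> jog_arm(rows=[[[0.25,-0.01,0],[0,0,0],1],[[0.5,-0.02,0],[0,0,0],1],[[0.75,-0.04,0],[0,0,0],1],[[1.0,-0.05,-0.05],[0,0,0],1],[[1.25,-0.06,-0.05],[0,0,0],1],[[1.5,-0.08,-0.1],[0,0,0],1],[[1.75,-0.09,-0.1],[0,0,0],1],[[2.0,-0.1,-0.15],[0,0,0],1]])

```text
clock: 22.88
position: [0.6437, 0.009, 0.095]
ee_rot: [2.033, 1.932, 0.409]
force: [-0.2, -0.3, 2.8]
width: 1.005
gripper_force: 1.8
```

```bash
python3 side.py s6
```

```text
22.88 pos [0.6437 0.009  0.095 ] y [ 0.911 -0.046  0.409] z [ 0.408 -0.025 -0.912] F [-0.2 -0.3  2.8] q [ 0.4   0.46 -0.72  2.03  0.93  0.51 -1.03]
tcp rear tip [0.6018 0.0111 0.0761]
vis rear tip [0.5858 0.0121 0.1117]
0.005 2 [0.662 0.085 0.004] [0.668 0.085 0.005]
0.025 5 [0.565 0.052 0.021] [0.567 0.063 0.03 ]
0.035 2 [0.567 0.053 0.033] [0.568 0.056 0.034]
0.045 6 [0.567 0.055 0.042] [0.571 0.062 0.049]
0.055 3 [0.571 0.055 0.054] [0.572 0.059 0.058]
0.065 2 [0.573 0.057 0.068] [0.574 0.061 0.069]
0.075 1 [0.576 0.06  0.074] [0.576 0.06  0.074]
0.085 3 [0.577 0.05  0.083] [0.578 0.053 0.088]
0.105 5 [0.581 0.055 0.108] [0.591 0.063 0.11 ]
0.115 7 [0.58 0.05 0.11] [0.594 0.061 0.113]
```

>>> jog_arm(rows=[[[0.25,-0.01,0.05],[0,0,0],1],[[0.5,-0.02,0.05],[0,0,0],1],[[0.75,-0.04,0.05],[0,0,0],1],[[1.0,-0.05,0.05],[0,0,0],1],[[1.2,-0.06,0.05],[0,0,0],1]])

```text
clock: 23.55
position: [0.6554, 0.0084, 0.0952]
ee_rot: [2.033, 1.932, 0.409]
force: [-0.5, -0.4, -0.7]
width: 0.998
gripper_force: 0.0
```

```bash
python3 side.py s7
```

```text
23.55 pos [0.6554 0.0084 0.0952] y [ 0.912 -0.046  0.409] z [ 0.408 -0.025 -0.913] F [-0.5 -0.4 -0.7] q [ 0.4   0.48 -0.72  2.    0.93  0.52 -1.02]
tcp rear tip [0.6135 0.0105 0.0764]
vis rear tip [0.5976 0.0115 0.112 ]
0.005 1 [0.662 0.085 0.005] [0.662 0.085 0.005]
0.025 73 [0.574 0.051 0.021] [0.685 0.067 0.03 ]
0.035 85 [0.572 0.051 0.03 ] [0.676 0.066 0.039]
0.045 2 [0.585 0.053 0.04 ] [0.59 0.06 0.04]
```

It fell over onto the nest. I'll retract the tool upright and measure where it lies.

>>> jog_arm(rows=[[[-2,0,2],[0,5,0],1],[[-5,0,4],[0,10,0],1],[[-8,0,6],[0,15,0],1],[[-12,0,7],[0,20,0],1],[[-15,0,7],[0,20,0],1],[[-15,0,7],[0,20,0],1]])

```text
clock: 24.35
position: [0.5038, 0.0082, 0.1653]
ee_rot: [2.223, 2.123, 0.051]
force: [1.3, -1.0, -0.3]
width: 1.001
gripper_force: 0.0
```

```bash
cat > cov.py <<'E'
from h import *
import sys
st();s=arm.observe()
d=grab('top',sys.argv[1]);P=cloud(d);i=d['img'].astype(int)
m=((i.min(2)>150)&(i.max(2)-i.min(2)<30)&(P[...,0]>.53)&(P[...,0]<.76)&(abs(P[...,1])<.083)).astype(np.uint8)
m=cv2.morphologyEx(m,cv2.MORPH_OPEN,np.ones((9,9)))
c=max(cv2.findContours(m,0,2)[0],key=cv2.contourArea);x,y,w,h=cv2.boundingRect(c)
print('bbox',x,y,w,h,'z med',np.median(P[m>0],0).round(4),np.percentile(P[m>0][:,2],[5,95]).round(4))
zf=float(sys.argv[2]) 
W=np.array([ray(d,*p[0],zf)[:2] for p in c],np.float32);r=cv2.minAreaRect(W);print(r)
a=r[2]; a=a-90*round(a/90);ce=np.array(r[0])
t=np.radians(-3.1);dd=ce-np.array([.6392,-.0025]);print('yaw',a,'off nest x,y',(dd[0]*np.cos(t)+dd[1]*np.sin(t)).round(4),(-dd[0]*np.sin(t)+dd[1]*np.cos(t)).round(4))
cv2.imwrite(f'pics/{sys.argv[1]}c.png',cv2.cvtColor(cv2.resize(d['img'][90:260,220:390],None,fx=3.5,fy=3.5,interpolation=cv2.INTER_CUBIC),cv2.COLOR_RGB2BGR))
E
python3 cov.py t2 .030
```

```text
24.35 pos [0.5038 0.0082 0.1653] y [ 0.996 -0.045  0.072] z [ 0.071 -0.026 -0.997] F [ 1.3 -1.  -0.3] q [ 0.62  0.38 -0.99  1.9   0.43  1.01 -0.6 ]
tcp rear tip [0.4579 0.0103 0.162 ]
vis rear tip [0.4552 0.0113 0.2009]Traceback (most recent call last):
  File "cov.py", line 7, in <module>
    c=max(cv2.findContours(m,0,2)[0],key=cv2.contourArea);x,y,w,h=cv2.boundingRect(c)
ValueError: max() iterable argument is empty
```

```bash
cat > wcov.py <<'E'
from h import *
import sys
st();s=arm.observe();d=grab('wrist',sys.argv[1]);zf=float(sys.argv[2])
v,u=np.mgrid[:400,:640];Z=d['depth'];M=d['mount'];R=cv2.Rodrigues(s['ee_rot'])[0]
P=(np.stack([(u-d['cx'])/d['fx']*Z,(v-d['cy'])/d['fy']*Z,Z],-1)@M[:3,:3].T+M[:3,3])@R.T+s['position']
i=d['img'].astype(int)
m=((Z>0)&(i.min(2)>120)&(i.max(2)-i.min(2)<35)&(P[...,0]>.5)&(P[...,0]<.74)&(abs(P[...,1])<.085)&(P[...,2]>.019)&(P[...,2]<.05)).astype(np.uint8)
m=cv2.morphologyEx(m,cv2.MORPH_OPEN,np.ones((3,3)))
q=P[m>0];print(len(q),q.min(0).round(4),q.max(0).round(4),'z',np.percentile(q[:,2],[5,25,50,75,95]).round(4))
c=max(cv2.findContours(m,0,2)[0],key=cv2.contourArea);print(cv2.boundingRect(c))
r=cv2.minAreaRect(q[:,:2].astype(np.float32));print(r,cv2.boxPoints(r).round(4).tolist())
top=m*(P[...,2]>zf);t=P[top>0];
if len(t)>50:
    r=cv2.minAreaRect(t[:,:2].astype(np.float32));print('pad',r,cv2.boxPoints(r).round(4).tolist(),'zmed',np.median(t[:,2]).round(4))
cv2.imwrite(f'pics/{sys.argv[1]}f.png',cv2.cvtColor(d['img'],cv2.COLOR_RGB2BGR))
E
python3 wcov.py w7 .032
```

```text
24.4 pos [0.505  0.0081 0.1654] y [ 0.996 -0.046  0.073] z [ 0.072 -0.026 -0.997] F [ 0.1 -0.3 -0.9] q [ 0.62  0.38 -0.98  1.9   0.43  1.01 -0.6 ]
tcp rear tip [0.4592 0.0102 0.1621]
vis rear tip [0.4564 0.0112 0.201 ]
10001 [ 0.567  -0.054   0.0196] [0.685  0.0644 0.0434] z [0.0294 0.0324 0.0352 0.0379 0.0403]
(366, 124, 107, 107)
((0.6258507966995239, 0.0049733445048332214), (0.11627934128046036, 0.11494368314743042), 88.09358978271484) [[0.5665000081062317, -0.05119999870657921], [0.6814000010490417, -0.054999999701976776], [0.6851999759674072, 0.06120000034570694], [0.5702999830245972, 0.06499999761581421]]
pad ((0.6236500144004822, 0.007343553006649017), (0.11140361428260803, 0.1099977195262909), 88.34220123291016) [[0.5670999884605408, -0.04670000076293945], [0.6769999861717224, -0.04989999905228615], [0.6801999807357788, 0.061400000005960464], [0.5702999830245972, 0.06459999829530716]] zmed 0.0363
```

It lies on the nest at about 36 mm height, not seated: 14 mm short in x and 7 mm to the left. I'll push it to the right first, using both fingers against its left edge.

>>> jog_arm(rows=[[[3,2,0],[0,2,0],0.4],[[6,4.5,0],[1.5,4,0],0.4],[[9,7,0],[1.5,4,0],0.4],[[12,8.6,-2],[1.5,4,0],0.4],[[12,8.6,-6],[1.5,4,0],0.4],[[12,8.6,-11],[1.5,4,0],0.4],[[12,8.6,-15],[1.5,4,0],0.4],[[12,8.6,-15.5],[1.5,4,0],0.4]])

```text
clock: 25.45
position: [0.6238, 0.0937, 0.007]
ee_rot: [-2.271, -2.167, 0.004]
force: [1.1, 0.2, 0.9]
width: 0.4
gripper_force: 0.0
```

```bash
python3 -c "
from h import *
st()"
```

```text
25.45 pos [0.6238 0.0937 0.007 ] y [ 0.999 -0.047 -0.004] z [-0.003  0.    -1.   ] F [1.1 0.2 0.9] q [ 0.27  0.78 -0.79  1.68  0.65  0.97 -0.82]
tcp rear tip [0.6054 0.0946 0.0071]
vis rear tip [0.6055 0.0945 0.0461]
```

>>> jog_arm(rows=[[[0,0,-1.2],[0,0,0],0.4],[[0,0,-2],[0,0,0],0.4],[[0,0,-2.4],[0,0,0],0.4],[[0,-0.5,-2.4],[0,0,0],0.4],[[0,-1,-2.4],[0,0,0],0.4],[[0,-1.4,-2.4],[0,0,0],0.4],[[0,-1.6,-2.4],[0,0,0],0.4],[[0,-1.8,-2.4],[0,0,0],0.4]])

```text
clock: 26.45
position: [0.6253, 0.0764, -0.0137]
ee_rot: [-2.273, -2.169, -0.003]
force: [0.7, 0.3, -0.2]
width: 0.398
gripper_force: 0.0
```

>>> jog_arm(rows=[[[0,-0.1,0],[0,0,0],0.4],[[0,-0.2,0],[0,0,0],0.4],[[0,-0.3,0],[0,0,0],0.4]])

```text
clock: 26.82
position: [0.6252, 0.0736, -0.0138]
ee_rot: [-2.272, -2.169, -0.003]
force: [0.0, 0.8, 0.3]
width: 0.395
gripper_force: 0.6
```

>>> jog_arm(rows=[[[0,-0.08,-0.1],[0,0,0],0.4],[[0,-0.16,-0.2],[0,0,0],0.4],[[0,-0.24,-0.2],[0,0,0],0.4],[[0,-0.32,-0.2],[0,0,0],0.4]])

```text
clock: 27.32
position: [0.6255, 0.071, -0.0156]
ee_rot: [-2.272, -2.17, -0.005]
force: [0.3, 4.7, 1.5]
width: 0.402
gripper_force: 2.3
```

>>> jog_arm(rows=[[[0,-0.08,0],[0,0,0],0.4],[[0,-0.16,0],[0,0,0],0.4],[[0,-0.24,0],[0,0,0],0.4]])

```text
clock: 27.7
position: [0.625, 0.0675, -0.0161]
ee_rot: [-2.273, -2.169, -0.002]
force: [1.2, 3.2, -1.0]
width: 0.402
gripper_force: 1.4
```

```bash
python3 wcov.py w8 .032
```

```text
27.7 pos [ 0.625   0.0675 -0.0161] y [ 0.999 -0.047  0.001] z [ 0.001  0.001 -1.   ] F [ 1.2  3.2 -1. ] q [ 0.3   0.8  -0.78  1.71  0.68  0.92 -0.8 ]
tcp rear tip [ 0.6065  0.0683 -0.0161]
vis rear tip [0.6065 0.0683 0.0229]
3510 [0.5921 0.0267 0.0219] [0.6595 0.0807 0.05  ] z [0.032  0.0347 0.0362 0.0376 0.0457]
(267, 303, 102, 29)
((0.6245811581611633, 0.053675126284360886), (0.05156520754098892, 0.06737150251865387), 87.22509002685547) [[0.5896999835968018, 0.029600000008940697], [0.6570000052452087, 0.02630000002682209], [0.659500002861023, 0.07779999822378159], [0.592199981212616, 0.08110000193119049]]
pad ((0.6245811581611633, 0.053675126284360886), (0.05156520754098892, 0.06737150251865387), 87.22509002685547) [[0.5896999835968018, 0.029600000008940697], [0.6570000052452087, 0.02630000002682209], [0.659500002861023, 0.07779999822378159], [0.592199981212616, 0.08110000193119049]] zmed 0.0363
```

The cover is now centred sideways. I'll lift clear, turn the wrist -90° so the two fingers sit side by side behind the cover, and push forward.

>>> jog_arm(rows=[[[0,1.2,0],[0,0,0],0.4],[[0,2,3],[0,0,-8],0.5],[[0,2,7],[0,0,-18],0.6],[[-3,-0.5,8],[0,0,-28],0.6],[[-6,-3,8],[0,0,-38],0.6],[[-9,-5.5,8],[0,0,-48],0.6],[[-9.2,-6.5,8],[0,0,-58],0.6],[[-9.2,-6.5,8],[0,0,-68],0.6]])

```text
clock: 28.75
position: [0.5324, 0.0012, 0.0643]
ee_rot: [3.096, 0.515, 0.001]
force: [1.1, 0.4, 0.1]
width: 0.601
gripper_force: 0.0
```

>>> jog_arm(rows=[[[0,0,0],[0,0,-10],0.6],[[0,0,0],[0,0,-20],0.6],[[0,0,0],[0,0,-22],0.6],[[0,0,0],[0,0,-22],0.6]])

```text
clock: 29.25
position: [0.5331, 0.0029, 0.0642]
ee_rot: [3.139, -0.068, 0.002]
force: [0.1, -0.2, -1.0]
width: 0.602
gripper_force: 0.0
```

```bash
python3 wcov.py w9 .032
```

```text
29.25 pos [0.5331 0.0029 0.0642] y [-0.043 -0.999  0.002] z [ 0.001 -0.002 -1.   ] F [ 0.1 -0.2 -1. ] q [ 0.26  0.48 -0.49  1.91  0.3   0.83 -2.01]
tcp rear tip [0.5343 0.0306 0.0642]
vis rear tip [0.5342 0.0306 0.1032]
27383 [ 0.5672 -0.0608  0.0191] [0.6827 0.0583 0.044 ] z [0.0294 0.0322 0.0349 0.038  0.0406]
(233, 0, 172, 170)
((0.6245060563087463, -0.0012514926493167877), (0.11620042473077774, 0.11203842610120773), 87.64500427246094) [[0.566100001335144, -0.05700000002980232], [0.6780999898910522, -0.06159999966621399], [0.6829000115394592, 0.054499998688697815], [0.570900022983551, 0.05909999832510948]]
pad ((0.6220442652702332, -0.0014083385467529297), (0.11388180404901505, 0.10612861067056656), 87.93579864501953) [[0.5669999718666077, -0.05640000104904175], [0.6729999780654907, -0.06019999831914902], [0.6771000027656555, 0.053599998354911804], [0.5710999965667725, 0.05739999935030937]] zmed 0.0363
```

>>> jog_arm(rows=[[[0,0,-3],[0,0,0],0.6],[[0,0,-6],[0,0,0],0.6],[[0,0,-7.6],[0,0,0],0.6],[[0.6,0,-8.1],[0,0,0],0.6],[[1.2,0,-8.1],[0,0,0],0.6],[[1.7,-0.1,-8.1],[0,0,0],0.6],[[2.1,-0.1,-8.1],[0,0,0],0.6],[[2.4,-0.1,-8.1],[0,0,0],0.6]])

```text
clock: 30.3
position: [0.5576, 0.0018, -0.0164]
ee_rot: [3.139, -0.073, 0.003]
force: [-2.4, 0.7, 0.6]
width: 0.599
gripper_force: 1.3
```

>>> jog_arm(rows=[[[0.15,0,0],[0,0,0],0.6],[[0.3,0,0],[0,0,0],0.6],[[0.45,-0.02,0],[0,0,0],0.6],[[0.6,-0.03,0],[0,0,0],0.6],[[0.75,-0.04,0],[0,0,0],0.6]])

```text
clock: 30.92
position: [0.5648, 0.0015, -0.0169]
ee_rot: [3.139, -0.073, 0.002]
force: [-2.6, 0.3, -2.1]
width: 0.601
gripper_force: 1.3
```

>>> jog_arm(rows=[[[0.08,0,0],[0,0,0],0.6],[[0.16,0,0],[0,0,0],0.6],[[0.24,-0.01,0],[0,0,0],0.6],[[0.32,-0.01,0],[0,0,0],0.6]])

```text
clock: 31.42
position: [0.5679, 0.0014, -0.0168]
ee_rot: [3.139, -0.073, 0.002]
force: [-2.5, 0.2, -2.0]
width: 0.596
gripper_force: 1.3
```

>>> jog_arm(rows=[[[0.05,0,0],[0,0,0],0.6],[[0.1,0,0],[0,0,0],0.6],[[0.15,-0.01,0],[0,0,0],0.6]])

```text
clock: 31.8
position: [0.5694, 0.0012, -0.0168]
ee_rot: [3.139, -0.073, 0.002]
force: [-2.1, 0.2, -2.2]
width: 0.599
gripper_force: 1.4
```

```bash
python3 wcov.py w10 .032
```

```text
31.8 pos [ 0.5694  0.0012 -0.0168] y [-0.047 -0.999  0.001] z [ 0.001 -0.001 -1.   ] F [-2.1  0.2 -2.2] q [ 0.2   0.63 -0.43  1.88  0.39  0.71 -2.07]
tcp rear tip [ 0.5707  0.0288 -0.0168]
vis rear tip [0.5706 0.0288 0.0222]
57820 [ 0.5786 -0.0623  0.019 ] [0.6934 0.0578 0.0421] z [0.0291 0.0315 0.034  0.0369 0.0394]
(191, 0, 258, 245)
((0.6358808279037476, -0.0020321570336818695), (0.11660324037075043, 0.11165755242109299), 87.35350036621094) [[0.5774000287055969, -0.05770000070333481], [0.6890000104904175, -0.06279999762773514], [0.6942999958992004, 0.053599998354911804], [0.5827999711036682, 0.058800000697374344]]
pad ((0.6316209435462952, -0.0026286691427230835), (0.11203247308731079, 0.1015649288892746), 86.49412536621094) [[0.5774999856948853, -0.055399999022483826], [0.6789000034332275, -0.06159999966621399], [0.685699999332428, 0.050200000405311584], [0.5843999981880188, 0.05640000104904175]] zmed 0.0358
```

>>> jog_arm(rows=[[[0.05,0,0],[0,0,0],0.6],[[0.1,0,0],[0,0,0],0.6]])

```text
clock: 32.1
position: [0.5705, 0.0012, -0.0168]
ee_rot: [3.139, -0.073, 0.002]
force: [-1.5, 0.5, -1.8]
width: 0.602
gripper_force: 1.3
```

>>> jog_arm(rows=[[[0.05,0,0],[0,0,0],0.6],[[0.1,-0.01,0],[0,0,0],0.6]])

```text
clock: 32.35
position: [0.5715, 0.0011, -0.0168]
ee_rot: [3.139, -0.073, 0.002]
force: [-2.2, 0.8, -2.0]
width: 0.602
gripper_force: 1.4
```

>>> jog_arm(rows=[[[0.05,0,0],[0,0,0],0.6],[[0.1,0,0],[0,0,0],0.6]])

```text
clock: 32.6
position: [0.5724, 0.0011, -0.0168]
ee_rot: [3.139, -0.073, 0.002]
force: [-2.7, 1.1, -2.3]
width: 0.599
gripper_force: 1.3
```

>>> jog_arm(rows=[[[-0.3,0,0],[0,0,0],0.6],[[-0.6,0,0],[0,0,0],0.6],[[-0.6,0,0],[0,0,0],0.6]])

```text
clock: 32.98
position: [0.5667, 0.0011, -0.0165]
ee_rot: [3.139, -0.073, 0.003]
force: [-0.5, 0.4, -0.1]
width: 0.601
gripper_force: 0.0
```

```bash
python3 wcov.py w11 .032
python3 - <<'E'
from h import *
# side cam: cover pad height near each end, and nest top height next to it
d=grab('side','s8');P=cloud(d);i=d['img'].astype(int)
m=(i.min(2)>140)&(i.max(2)-i.min(2)<30)&(P[...,0]>.59)&(P[...,0]<.69)&(abs(P[...,1])<.05)&(P[...,2]<.05)&(P[...,2]>.012)
q=P[m];print(len(q),np.median(q,0).round(4));A=np.c_[q[:,:2]-[.64,0],np.ones(len(q))];print(np.linalg.lstsq(A,q[:,2],rcond=None)[0].round(4))
g=(i[...,1]>i[...,0]+12)&(P[...,0]>.58)&(P[...,0]<.7)&(abs(P[...,1])<.09);print('nest',np.median(P[g][:,2]).round(4))
E
```

```text
32.98 pos [ 0.5667  0.0011 -0.0165] y [-0.047 -0.999  0.001] z [ 0.002 -0.002 -1.   ] F [-0.5  0.4 -0.1] q [ 0.2   0.63 -0.43  1.89  0.39  0.7  -2.07]
tcp rear tip [ 0.568   0.0287 -0.0165]
vis rear tip [0.5679 0.0287 0.0225]
50870 [ 0.5754 -0.0605  0.019 ] [0.6914 0.0576 0.044 ] z [0.0273 0.028  0.0285 0.0289 0.0296]
(189, 0, 256, 225)
((0.6323955059051514, -0.001001790165901184), (0.11492080986499786, 0.11241709440946579), 87.1493148803711) [[0.5734000205993652, -0.05559999868273735], [0.685699999332428, -0.06120000034570694], [0.6913999915122986, 0.053599998354911804], [0.5791000127792358, 0.05920000001788139]]
pad ((0.5774921178817749, 0.0003070458769798279), (0.08231543749570847, 0.0020169622730463743), 87.24870300292969) [[0.5745000243186951, -0.040800001472234726], [0.5764999985694885, -0.04089999943971634], [0.5805000066757202, 0.0414000004529953], [0.578499972820282, 0.04149999842047691]] zmed 0.0355
289 [0.6495 0.0234 0.0274]
[ 0.0021 -0.0201  0.0272]
nest 0.0132
```

On release it dropped in: the pad is now level at 28.5 mm, against 29 mm expected for a seated cover. Retracting.

>>> jog_arm(rows=[[[-1,0,0],[0,0,0],0.6],[[-2.5,0,0],[0,0,0],0.6],[[-3.5,0,2],[0,0,0],0.6],[[-3.5,0,6],[0,0,0],0.6],[[-3.5,0,8],[0,0,0],0.6],[[-3.5,0,8],[0,0,0],0.6],[[-3.5,0,8],[0,0,0],0.6]])

```text
clock: 33.95
position: [0.5304, 0.0009, 0.0625]
ee_rot: [3.139, -0.073, 0.001]
force: [0.0, 0.2, -0.7]
width: 0.599
gripper_force: 0.0
```

```bash
python3 wcov.py w12 .032
```

```text
33.95 pos [0.5304 0.0009 0.0625] y [-0.047 -0.999  0.002] z [ 0.    -0.002 -1.   ] F [ 0.   0.2 -0.7] q [ 0.26  0.48 -0.49  1.92  0.3   0.82 -2.01]
tcp rear tip [0.5316 0.0284 0.0625]
vis rear tip [0.5316 0.0285 0.1015]
21813 [ 0.5819 -0.0598  0.019 ] [0.677  0.0577 0.0317] z [0.0271 0.028  0.0285 0.029  0.0297]
(231, 0, 169, 144)
((0.6298761367797852, -0.0011304430663585663), (0.11531853675842285, 0.09285794198513031), 87.63675689697266) [[0.5810999870300293, -0.0568000003695488], [0.6739000082015991, -0.06069999933242798], [0.678600013256073, 0.05460000038146973], [0.5859000086784363, 0.058400001376867294]]
```

View pics/w12f.png

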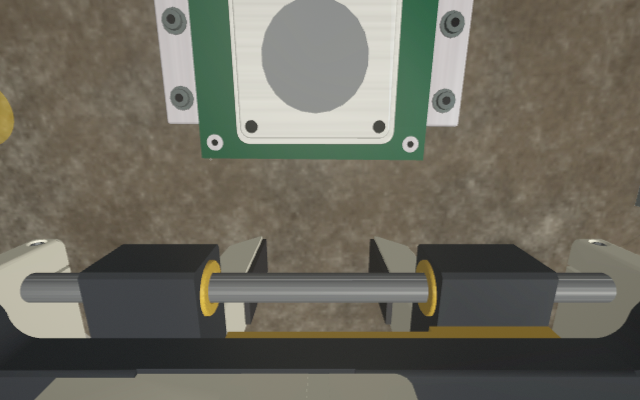

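The wrist view shows the cover pad side up, centred and square on the nest from about (238,0) to (405,143). Its surface measures 28.5 mm all over, and the gripper is clear.

```bash
python3 -c "
from cell import arm
print(arm.sign_off())"
```

```text
the job is handed in; nothing more can be done
None
```

The cover is turned over and seated in the nest: its top measures about 28.5 mm above the bench all over (29 mm expected), the highest force read while touching it was about 14 N, and the job was handed in at about 34 s with the gripper clear.

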